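# Open the push-and-turn safety cap of the kettle descaler

### The job

The kettle is due for descaling: open the bottle of descaler with the red push-and-turn safety cap. Press the cap down against its spring and, keeping it pressed, turn it anticlockwise (seen from above) until its white index line stands at the ring mark on the bottle's shoulder, then lift it off, leaving the bottle standing upright where it is and the mug, lemon and teaspoon undisturbed. Finish while still holding the cap level in the gripper, about 10 cm straight above the open mouth of the bottle: do not put it down or let go.

Things in the scene. Friction and masses are not known exactly. Their poses are not given: they have to be found in the camera images.
- bottle: loose round off-white plastic bottle of descaler, full, about 0.75 kg, 74 mm in diameter, white and teal label, standing upright. Origin: centre of its underside; z up its axis; -x to the front of the label. The shoulder narrows from 74 mm wide at z = 112 mm to a 29 mm neck at z = 146 mm. Three lugs on the neck (37 mm across, z = 148 to 170 mm) hold the cap like a bayonet
- bottle_mouth (a point): centre of the bottle's open rim, on its axis, 178 mm above the bottle's origin; axes as the bottle's
- mark_shut (a point): solid teal dot, 8 mm, on the bottle's sloping shoulder, on its -x side: the cap's white index line stands here when shut
- mark_open (a point): teal ring mark, 8 mm, on the shoulder, 60 degrees anticlockwise (seen from above) of the dot: the index line stands here when the cap is free
- cap: loose red round safety cap with fine grip ribs, 48 mm in diameter, 38 mm high, 50 g. Origin: centre of its lower edge; z up its axis. Shut, this origin is 156 mm above the bottle's underside and the axes are as the bottle's. Hooks inside it sit in notches under the bottle's lugs, held up there by a spring: it neither turns nor comes off until pressed down over 4 mm (it goes down about 7 mm)
- cap_top (a point): centre of the cap's flat top, 38 mm above the cap's origin; a white arrow on it shows the way to turn. Kept pressed, the cap turns anticlockwise seen from above; from about 47 degrees on it is clear of the lugs and lifts straight off, 60 degrees is the ring mark, a stop ends the turn at about 73 degrees. Clockwise it is blocked
- cap_index (a point): foot of the white index line, which runs down the cap's side and over its top edge, on the cap's -x side, 4 mm above its lower edge
- cap_seal (a joint): how far the sprung sealing disc inside the cap is pushed in, in m: 0 with the cap shut, grows as the cap is pressed down onto the bottle's rim (0.004 frees the hooks, 0.0075 is the end), -0.002 when the cap is off. Pressing takes 5 N at 0, 10.5 N at 0.004, 13 N at 0.006
- mug: bystander: cream mug, about 78 mm in diameter with a handle, 101 mm high, standing behind the bottle. Origin: centre of its underside
- lemon: bystander: lemon, 76 x 56 x 55 mm, lying to the right of the bottle. Origin: its underside
- teaspoon: bystander: steel teaspoon, 130 x 26 x 11 mm, lying between the bottle and the worktop's front edge. Origin: its underside

How it is judged:
On the way, in this order (a step that is already met when the one before it is completed fails the run):
1. the cap is pressed down until its hooks are out of the notches (spring pushed in more than 3.5 mm) (value of joint cap_seal above 0.0035 m), for 0.1 s.
2. the cap is turned to the open position on the bottle's neck (more than 43 degrees from shut, about 60) (angle between the x axis of cap and the x axis of bottle, either way round above 0.75 rad and distance between cap and bottle below 0.18 m), for 0.1 s.
At the end, for the whole second after the job is handed in: fingers alone hold the cap, still and level (15 degrees), lower edge 6 to 16 cm above the bottle's rim, within 35 mm of its axis; the bottle stands upright, untouched, within 5 cm of its start; mug, lemon and teaspoon within 3 cm of theirs (z of cap in the frame of bottle_mouth between 0.06 and 0.16 m and horizontal distance between cap and bottle_mouth below 0.035 m and angle between cap's own z axis and vertical below 0.26 rad and linear speed of cap below 0.03 m/s and contact force between the fingers and cap above 2 N and contact force between each of cap, the arm and bottle below 0.1 N and angle between bottle's own z axis and vertical below 0.1 rad and height (world z) of bottle below 0.005 m and distance of bottle from where it was at the start of the episode below 0.05 m and linear speed of bottle below 0.02 m/s and distance of each of mug, lemon, teaspoon from where it was at the start of the episode below 0.03 m); the arm keeps its last pose, push and grip.
It fails at once if the bottle is tipped more than 17 degrees (angle between bottle's own z axis and vertical above 0.3 rad).
It fails at once if the bottle is lifted more than 2 cm off the worktop (height (world z) of bottle above 0.02 m).
It fails at once if mug, lemon or teaspoon is pushed more than 3 cm (distance of any of mug, lemon, teaspoon from where it was at the start of the episode above 0.03 m).
It also fails if it takes over 38 s, if anything falls off the work surface, if the arm or the gripper's body presses on something with over 40 N, if the wrist force passes 120 N, or if a joint passes its speed limit or range.

### The arm

A 7-joint arm with a two-finger parallel gripper is mounted at the origin on a cart in front of the work surface, level with it; the furniture and walls round the work are solid. World frame = base frame: x ahead of the robot, y to its left, z up, the work surface at z = 0. Lengths are in m, angles in rad, forces in N, time in s.
With the tool pointing down it reaches from about 0.425 to 0.825 m from the base axis. Payload 3.6 kg.
Tool frame: the origin (TCP) lies at the very end of the fingers, on their centre line; the grasp point (between the pads) lies 19 mm behind it; z points along the fingers, y is the line along which they close (so a half turn about z gives the same grasp; the last joint's range is limited). The gripper opens to 85 mm and grips with 20 to 120 N. Pads are 22 mm wide; open, the fingers measure 114 mm over their backs; the gripper's body (76 mm by 85 mm) begins 54 mm behind the grasp point. The pads swing forward as they close: fully open they stand 13 mm farther back than shut.
Start: joints at [1.218, 0.615, -0.013, 1.423, 0.008, 1.103, -0.04], TCP at [0.209, -0.616, 0.231] pointing down, gripper open.
Joint ranges: [-3.12, 3.12], [-0.3, 2.06], [-1.34, 1.32], [0.26, 2.42], [-1.36, 4.5], [0.01, 1.98], [-2.84, 2.84]. Speed limits (rad/s): [2.79, 2.79, 3.14, 3.14, 3.14, 3.14, 3.14].

### API

Orientations are given as a unit quaternion [x, y, z, w].
In Python, from station import arm, imaging, finish_job gives the robot as it stands. Calls block until the motion is done:
- arm.movep(position, orientation): joint-space move of the TCP to a pose.
- arm.line_to(position, velocity=0.15, ori=None): straight line of the TCP; ori=None keeps the orientation; velocity is the mean speed in m/s.
- arm.move_j(angles): joint-space move.
- arm.move_gripper(opening, effort=None): opening from 0.0 (shut) to 1.0 (fully open); effort is the grip in N (None keeps the last); returns when the fingers have stopped.
- arm.pause(seconds).
- arm.ik(position, orientation): joint angles nearest the present ones, or None.
- imaging.snapshot(name): name is "scene" or "side" or "wrist"; returns the picture (480x640x3 uint8, blue, green, red); there is no depth.
- imaging.camera_info(name): a dict with "fx", "fy", "cx", "cy" (pixels), "R" (3x3) and "t" (3): a world point X has camera coordinates R X + t; the wrist camera has in their place "T_tool_cam" (4x4, takes a point from camera to tool coordinates, whose origin is the TCP and whose axes are the flange's). Camera axes: x right, y down, z forward; pixel columns grow to the right and rows downward; lengths in m; the calibration is good to about 2 mm. A picture is of the moment at which its call begins: read the wrist's pose just before it. camera_info takes no time and is no camera call.
A pose or a line that the arm cannot do raises arm.MotionError and nothing moves.
- finish_job(): hands the job in; it is judged then, once.
Trained networks look in the newest picture that a camera, given by its name, has taken for a name from the list of things; names that differ only in an ending like _2 or _b are one class to them, and where a whole thing is asked for, a point or a joint stands for the part that bears it (a point fixed in the world has none). Each returns a list of dicts, best first, with "confidence" (0 to 1); they miss things now and then, are a little off and sometimes report something else, mostly with a low value. They report only what shows in the picture. A call takes as long as a camera call.
- imaging.trace(camera, thing): "mask" (480x640 bool, what is visible of it) and "box" ([left, top, right, bottom] in pixels, round what is visible of it).
- imaging.mark_of(camera, thing): "point" ([column, row] in pixels: a listed point, or the origin of a listed thing).
Readings, each from a call of its own:
- arm.get_time(): time.
- arm.get_joint_positions(): joint angles.
- arm.get_dq(): joint speeds.
- arm.get_effort(): joint torques, N m.
- arm.get_tool_pos(): TCP position.
- arm.get_eef_rot(): TCP orientation.
- arm.get_ft_force(): force on the tool from outside, world axes, zero at the start.
- arm.get_wrist_torque(): the same for the moment, N m.
- arm.get_opening(): opening from 0.0 (shut) to 1.0 (fully open).
- arm.get_finger_force(): force on a finger pad.
Only numpy, scipy, OpenCV 4.12 (cv2) and the standard library are available. Lean on these libraries where they do the work, as an engineer would, in place of code of your own. Each camera call takes 0.05 s, during which the arm holds its last target. There are 200 camera calls.

## Working session

There is one attempt and no reset: what is moved stays moved. The work goes in short steps, each a Python script; the robot and the scene stay as the last script left them, time stands still between calls to the robot, and variables do not carry over. Pictures are saved under pics/ and viewed, at most 10 in all, crops included, and the job is handed in when it is done.

```bash
mkdir -p pics; cat > h.py <<'E'
import numpy as np, cv2
from station import arm, imaging, finish_job
def ray(cam,px):
    c=imaging.camera_info(cam);R=np.array(c["R"]);t=np.array(c["t"])
    d=R.T@np.array([(px[0]-c["cx"])/c["fx"],(px[1]-c["cy"])/c["fy"],1.]);return -R.T@t,d/np.linalg.norm(d)
def atz(cam,px,z):
    o,d=ray(cam,px);return o+d*(z-o[2])/d[2]
def tri(l):
    A=0;b=0
    for cam,px in l:
        o,d=ray(cam,px);P=np.eye(3)-np.outer(d,d);A=A+P;b=b+P@o
    return np.linalg.solve(A,b)
E
python3 - <<'E'
from h import *
np.set_printoptions(precision=4,suppress=True)
ims={}
for c in("scene","side"):
    ims[c]=imaging.snapshot(c);
    print(c,ray(c,(320,240)))
pts={}
for n in["cap_top","cap","bottle","cap_index","mark_shut","mark_open","bottle_mouth","mug","lemon","teaspoon"]:
    for c in("scene","side"):
        r=imaging.mark_of(c,n)
        if r: pts[n,c]=r[0]["point"];print(n,c,np.round(r[0]["point"],1),round(r[0]["confidence"],2))
    if (n,"scene") in pts and (n,"side") in pts: print("  tri",tri([(c,pts[n,c]) for c in("scene","side")]))
cv2.imwrite("pics/a.png",cv2.resize(np.vstack([ims["scene"],ims["side"]]),(400,600)))
cv2.imwrite("pics/sc.png",ims["scene"])
print(arm.get_time(),arm.get_eef_rot(),imaging.camera_info("wrist"))
E
```

```text
scene (array([-0.0736, -0.6809,  0.5066]), array([ 0.687 ,  0.5835, -0.4331]))
side (array([ 0.2604, -0.8603,  0.6282]), array([ 0.3101,  0.7688, -0.5593]))
cap_top scene [312.8 195.8] 0.77
cap_top side [319.9 186.2] 0.91
  tri [ 0.5581 -0.1251  0.2004]
cap scene [312.7 214. ] 0.67
cap side [322.7 206.1] 0.85
  tri [ 0.5657 -0.1181  0.1568]
bottle scene [308.7 279.5] 0.97
bottle side [318.7 275.2] 0.75
  tri [ 0.5596 -0.1107  0.0022]
cap_index scene [296.2 209. ] 0.8
cap_index side [307.7 200.8] 0.66
  tri [ 0.5465 -0.093   0.1631]
mark_shut scene [299.  223.9] 0.61
mark_shut side [306.4 211.5] 0.64
  tri [ 0.542  -0.1007  0.1398]
mark_open scene [303.7 225.9] 0.62
mark_open side [304.5 220.4] 0.63
  tri [ 0.5268 -0.1294  0.1453]
mug side [308.9 202.2] 0.59
lemon scene [392.  322.8] 0.78
lemon side [364.3 352.5] 0.67
  tri [ 0.5513 -0.3261 -0.0023]
teaspoon scene [229.2 320.3] 0.69
teaspoon side [205.  296.5] 0.84
  tri [ 0.3431 -0.1054  0.0129]
1.1 [ 0.9867  0.1627  0.     -0.    ] {'fx': 366.53127366687636, 'fy': 366.53127366687636, 'cx': 319.7810795154256, 'cy': 238.9080045767098, 'T_tool_cam': array([[-0.0006, -0.9653, -0.2612,  0.0665],
       [ 1.    , -0.0006,  0.0002,  0.0007],
       [-0.0003, -0.2612,  0.9653, -0.1432],
       [ 0.    ,  0.    ,  0.    ,  1.    ]])}
```

View pics/sc.png

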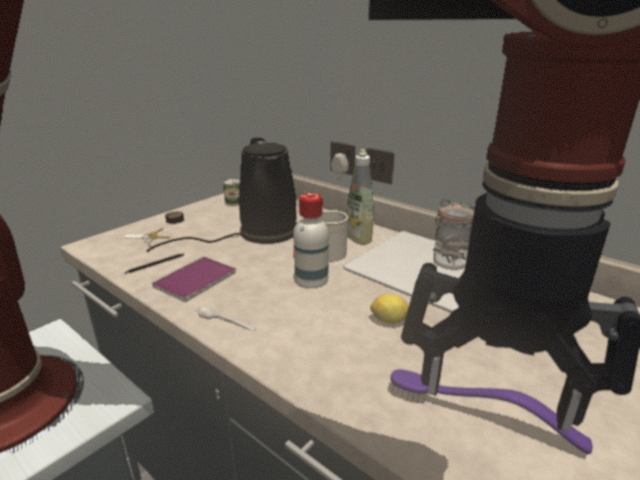

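View pics/a.png

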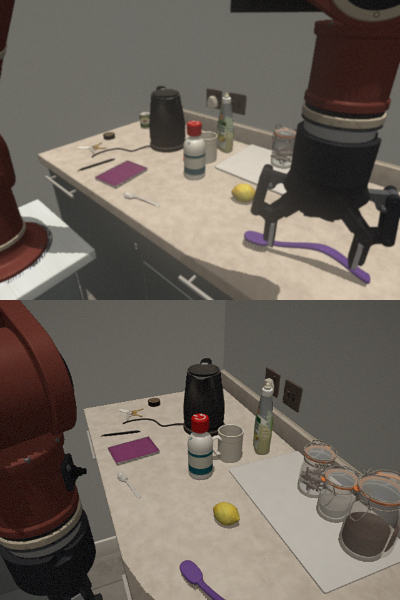

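```bash
python3 - <<'E'
from h import *
from scipy.spatial.transform import Rotation as Ro
np.set_printoptions(precision=3,suppress=True)
print("kettle base",atz("scene",(268,240),0),"mug base",atz("scene",(335,258),0))
for yaw in np.arange(-180,180,30):
    q=[np.cos(np.radians(yaw)/2),np.sin(np.radians(yaw)/2),0,0]
    j=arm.ik([.562,-.118,.17],q); print(yaw,j if j is None else np.array(j))
E
```

```text
kettle base [0.643 0.104 0.   ] mug base [ 0.678 -0.09   0.   ]
-180 [ 0.617  0.664 -0.739  1.712  0.526  0.975  1.25 ]
-150 [ 0.799  0.829 -1.15   1.706  0.82   1.171  1.512]
-120 [ 0.799  0.829 -1.15   1.706  0.82   1.171  2.036]
-90 [-0.096  0.594  0.422  1.735 -0.303  0.878 -2.684]
-60 [-0.001  0.575  0.268  1.732 -0.191  0.86  -2.268]
-30 [ 0.086  0.565  0.129  1.729 -0.092  0.853 -1.839]
0 [ 0.186  0.563 -0.026  1.726  0.019  0.853 -1.42 ]
30 [ 0.275  0.568 -0.166  1.723  0.118  0.861 -0.989]
60 [ 0.352  0.578 -0.288  1.72   0.204  0.873 -0.546]
90 [ 0.427  0.593 -0.409  1.718  0.289  0.891 -0.103]
120 [ 0.499  0.613 -0.529  1.715  0.375  0.915  0.341]
150 [ 0.567  0.639 -0.647  1.713  0.46   0.946  0.787]
```

```bash
cat >> h.py <<'E'
from scipy.spatial.transform import Rotation as Ro
np.set_printoptions(precision=4,suppress=True)
def Q(deg): a=np.radians(deg)/2; return [np.cos(a),np.sin(a),0,0]
def wray(px,pos,quat):
    c=imaging.camera_info("wrist");T=np.array(c["T_tool_cam"]);R=Ro.from_quat(quat).as_matrix()
    d=R@T[:3,:3]@np.array([(px[0]-c["cx"])/c["fx"],(px[1]-c["cy"])/c["fy"],1.]);return np.array(pos)+R@T[:3,3],d/np.linalg.norm(d)
def watz(px,pos,quat,z):
    o,d=wray(px,pos,quat);return o+d*(z-o[2])/d[2]
E
python3 - <<'E'
from h import *
arm.movep([.561,-.12,.30],Q(10))
arm.pause(.2)
p,q=arm.get_tool_pos(),arm.get_eef_rot()
im=imaging.snapshot("wrist");cv2.imwrite("pics/w1.png",im)
for n,z in[("cap_top",.194),("cap",.156),("cap_index",.16),("mark_shut",.13),("mark_open",.13)]:
    for r in imaging.mark_of("wrist",n)[:1]: print(n,r["point"],round(r["confidence"],2),watz(r["point"],p,q,z))
r=imaging.trace("wrist","cap")
if r: 
    m=r[0]["mask"];b=r[0]["box"];print(b,watz([(b[0]+b[2])/2,(b[1]+b[3])/2],p,q,.185))
print(p,q,arm.get_time())
E
```

```text
cap_top [311.6, 235.6] 0.97 [ 0.5615 -0.1155  0.194 ]
cap [310.3, 220.2] 0.92 [ 0.564  -0.1133  0.156 ]
cap_index [284.1, 235.8] 0.86 [ 0.5487 -0.0947  0.16  ]
mark_shut [285.5, 231.5] 0.86 [ 0.5445 -0.0937  0.13  ]
[278.7, 194.9, 345.9, 262.9] [ 0.5642 -0.1154  0.185 ]
[ 0.5609 -0.1209  0.2999] [ 0.9963  0.0864 -0.0001  0.0001] 3.8417
```

View pics/w1.png

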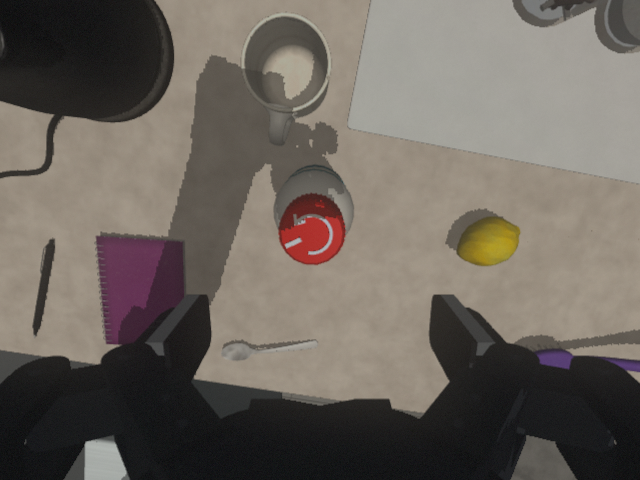

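```bash
python3 - <<'E'
from h import *
q=Q(10);x,y=.563,-.1155
arm.line_to([x,y,.30],.1,q)
arm.line_to([x,y,.158],.12)
print("ft",np.array(arm.get_ft_force()),np.array(arm.get_tool_pos()))
arm.move_gripper(.3,60)
print("grip",arm.get_opening(),arm.get_finger_force(),np.array(arm.get_ft_force()))
for d in(2,4,5,6):
    arm.line_to([x,y,.158-d/1000],.02); arm.pause(.1)
    print(d,np.array(arm.get_ft_force()),np.array(arm.get_tool_pos()))
print(arm.get_time())
cv2.imwrite("pics/w2.png",cv2.resize(np.hstack([imaging.snapshot("wrist"),imaging.snapshot("side")]),(800,300)))
E
```

```text
ft [-0.7516  0.1253 -0.5982] [ 0.5636 -0.1156  0.1588]
grip 0.5477131384248619 61.161300719249994 [-1.0616  1.286   2.6223]
2 [-1.5576  1.2256  7.0024] [ 0.5635 -0.115   0.1571]
4 [-1.0884  0.9636  8.6333] [ 0.5637 -0.1151  0.1556]
5 [-2.2194  1.612  10.4448] [ 0.5638 -0.1151  0.1548]
6 [-2.1173  1.4433 11.0127] [ 0.5639 -0.1151  0.154 ]
7.2583
```

View pics/w2.png

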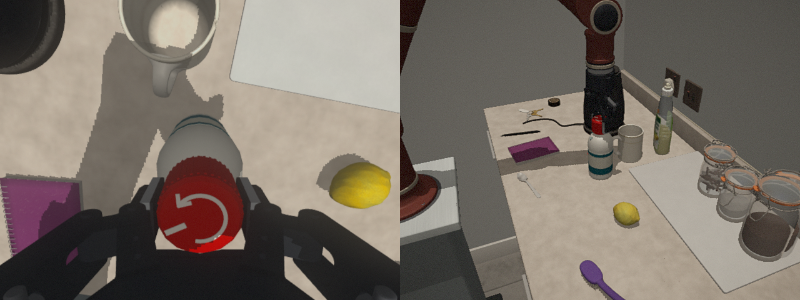

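```bash
python3 - <<'E'
from h import *
x,y=.563,-.1155;z=.152
for i in range(6):
    z-=.001
    arm.line_to([x,y,z],.02); arm.pause(.1)
    f=arm.get_ft_force()
    print(round(z,4),np.array(f),arm.get_tool_pos()[2])
    if f[2]>13.2: break
arm.pause(.1)
for a in(20,32,44,56,66,74):
    arm.line_to([x,y,z],.05,Q(a)); 
    R=Ro.from_quat(arm.get_eef_rot()).as_matrix()
    print(a,np.degrees(np.arctan2(R[1,0],R[0,0])),np.array(arm.get_ft_force()),np.array(arm.get_wrist_torque()),np.array(arm.get_tool_pos()),arm.get_time())
ims=[imaging.snapshot("wrist"),imaging.snapshot("side")]
cv2.imwrite("pics/w3.png",np.hstack([cv2.resize(ims[0][100:440,140:500],(400,378)),cv2.resize(ims[1][160:310,240:400],(400,378))]))
E
```

```text
0.151 [-2.2926  1.2091 11.8064] 0.15326702972851136
0.15 [-2.4021  0.8191 13.0203] 0.1525087086099886
0.149 [-2.6727  2.2972 13.8357] 0.15171482554497112
20 20.034321012145877 [-2.7477  0.7002 14.4239] [0.2849 0.6086 0.0525] [ 0.5645 -0.1152  0.1518] 8.8333
32 32.04820183899569 [-1.3627  2.1056 13.0547] [0.4107 0.6516 0.084 ] [ 0.5645 -0.1149  0.1518] 9.1917
44 44.06099877119661 [-2.0406  2.4848 13.2377] [0.3506 0.611  0.0034] [ 0.5646 -0.1146  0.1518] 9.55
56 56.05960393325365 [-3.2367  2.2484 13.3813] [ 0.3784  0.5421 -0.0125] [ 0.5648 -0.1146  0.1518] 9.9083
66 66.04727890218723 [-2.6121  1.6308 13.766 ] [0.2446 0.6393 0.0461] [ 0.5646 -0.1149  0.1519] 10.2333
74 74.03620619915397 [-2.9485  1.2893 13.609 ] [0.1722 0.682  0.0522] [ 0.5644 -0.1151  0.1518] 10.525
```

View pics/w3.png

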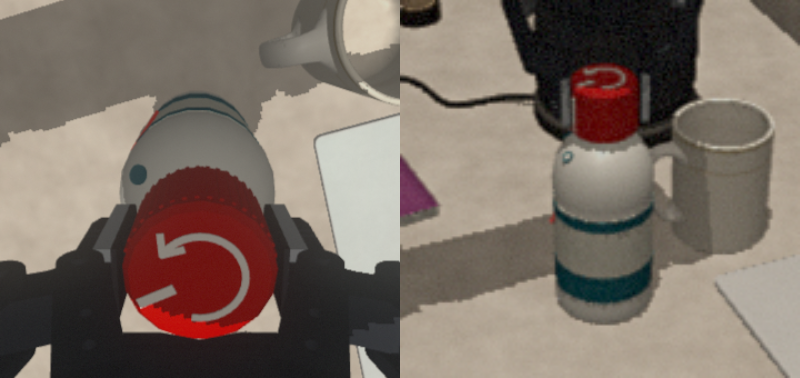

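The cap is held and still square; the index line sits at crop (155,297), and the solid dot now shows at crop (138,175), well away from it. I'll compute the relative angle.

```bash
python3 - <<'E'
from h import *
p,q=arm.get_tool_pos(),arm.get_eef_rot()
c=np.array([.563,-.1155])
for z in(.125,.135):
    d=watz((140+138*.9,100+175*.9),p,q,z); e=d[:2]-c;print("dot",d,np.hypot(*e),np.degrees(np.arctan2(e[1],e[0])))
for u in((140,303),(172,290)):
    d=watz((140+u[0]*.9,100+u[1]*.9),p,q,.187);e=d[:2]-p[:2];print("index",d,np.hypot(*e),np.degrees(np.arctan2(e[1],e[0])))
for n in("mark_open","mark_shut","cap_index"):
    for s in imaging.mark_of("side",n)[:1]:
        d=atz("side",s["point"],.15 if n=="cap_index" else .13);e=d[:2]-c;print(n,s["point"],s["confidence"],np.hypot(*e),np.degrees(np.arctan2(e[1],e[0])))
E
```

```text
dot [ 0.5421 -0.098   0.125 ] 0.027253951688675268 139.9826011911107
dot [ 0.5445 -0.0953  0.135 ] 0.02740146780142691 132.4291447863822
index [ 0.5446 -0.1203  0.187 ] 0.020480826710489886 -165.25627191132867
index [ 0.5553 -0.1187  0.187 ] 0.009809867843003452 -158.38279298246005
mark_open [307.2, 212.9] 0.27 0.03330800593847461 115.77625065453513
mark_shut [305.1, 215.4] 0.58 0.031473429889387235 132.05615089832256
cap_index [308.9, 211.0] 0.69 0.021331029437756818 169.9764782749576
```

```bash
python3 - <<'E'
from h import *
x,y=.5632,-.1155
for z in(.155,.160,.165,.172,.180):
    arm.line_to([x,y,z],.03)
    print(z,np.array(arm.get_ft_force()),arm.get_tool_pos()[2])
ims=imaging.snapshot("side")
arm.line_to([x,y,.279],.08); arm.pause(.3)
print(np.array(arm.get_ft_force()),np.array(arm.get_tool_pos()),arm.get_opening(),arm.get_finger_force(),arm.get_time())
s=imaging.snapshot("side")
for n in("bottle","bottle_mouth","cap","mug","lemon","teaspoon"):
    for r in imaging.mark_of("side",n)[:1]: print(n,r["point"],round(r["confidence"],2))
w=imaging.snapshot("wrist")
cv2.imwrite("pics/w4.png",np.hstack([cv2.resize(w,(400,300)),cv2.resize(s[100:340,200:520],(400,300))]))
E
```

```text
0.155 [-1.7123  1.4287  8.8685] 0.15677245628907654
0.16 [0.8478 0.6259 3.0387] 0.16014083651467992
0.165 [-0.1537 -0.9094 -0.5489] 0.16456239220768124
0.172 [-0.3651 -0.1457  0.0426] 0.17226410302460315
0.18 [-0.5041 -1.3945 -0.4125] 0.18028809774157636
[-0.0835  0.0318 -0.2133] [ 0.5631 -0.1155  0.2788] 0.5484911647048708 61.54952603741549 14.3
bottle [322.1, 277.2] 0.95
bottle_mouth [321.0, 195.8] 0.69
cap [322.7, 143.0] 0.69
mug [360.1, 253.9] 0.93
lemon [361.5, 352.5] 0.95
teaspoon [208.2, 297.7] 0.73
```

View pics/w4.png

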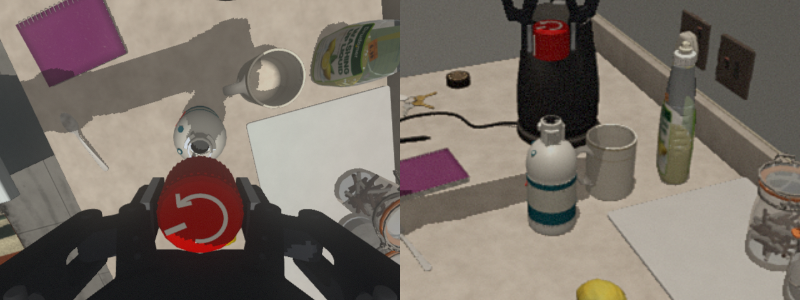

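The cap is off and level in the gripper, at side-crop (550,40). The open bottle stands upright directly below it, with its mouth at side-crop (551,122). The mug, lemon and teaspoon are where they were.

```bash
python3 -c "
from h import *
print(finish_job())"
```

```text
the job is handed in; nothing more can be done
None
```

The job is handed in: I pressed the cap down, turned it about 62–64° to the ring mark and lifted it off, and the gripper is holding it level about 10 cm above the open, upright bottle, with the mug, lemon and teaspoon not visibly moved; no verdict came back.

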